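Set the stop screw of a vial capping stand to a setting block

TASK

Set the height stop of the capping stand: with the driver, turn the stop screw clockwise (seen from above) until its sprung foot bears lightly on the setting block below, so that the block just drags and is not jammed. Stand the driver upright back on its mat, then draw the block straight forward, dragging under the foot, until it is fully out from under the bridge, and leave it standing on the base plate. Turn the screw only with the driver, and do not push or knock over the glass beaker.

Things in the scene. Friction and masses are not known exactly. Their poses are not given: they have to be found in the camera images.
- stand: Fixed capping stand: base plate 250 x 170 x 12 mm, white bridge across it on two posts 24 mm wide, centred 68 mm either side; bridge bar 28 mm deep, 95 to 120 mm above the bench. Origin: on the bench under the screw axis. x points to the back; the plate reaches from x = -190 mm (open front) to +60 mm. Two rails 8 mm high along x keep the block in a 53 mm channel.
- screw_head (a point): Top of the stop screw, on its axis: middle of the top face of the bar. Head: steel disc 46 mm in diameter, 8 mm thick, with an upright bar across its top, 40 mm long, 9 mm thick, 18 mm high. x axis along the bar, z up. The head turns and sinks with the screw (starts 155 to 159 mm above the bench).
- stop_screw (a joint): Turn of the stop screw (rad), growing clockwise seen from above. Steep quick-travel thread: the screw and foot sink 5.73 mm per rad (36 mm per turn). It starts between about -0.35 and 0.35; stops at -0.8 and 2.2. Stays where it is left: friction 0.15 N m.
- foot_tip (a point): Lowest point of the sprung black foot (24 mm wide) under the screw. Free, it is 56.5 mm - 5.73 mm x (turn in rad) above the bench; it gives upwards up to 7 mm against a spring of 1.2 N/mm. The block's top is 52 mm above the bench, so it starts 2.5 to 6.5 mm clear. Wanted setting: foot pressed in 0.3 to 3.5 mm, best about 1.5 mm.
- stop_foot: The black sprung foot itself (origin at the stand's origin, moving up and down with the foot); look at foot_tip for its position.
- setting_block: Setting block, loose, 0.6 kg, plain steel: body 120 x 44 x 40 mm (x, y, z) lying along the stand's channel under the foot, with an upright grip 30 x 22 x 50 mm (x, y, z) near its front end. Origin: centre of its underside; x along its length towards the back of the stand.
- block_grip (a point): On the setting block's upright grip, 70 mm above the block's underside (the grip spans 40 to 90 mm). Pinch it across its 22 mm thickness (y axis). x axis: along the block to the back; the block's rear end is 103 mm behind this point, its front end 17 mm before it. Starts about 75 mm in front of the screw axis.
- driver: Driver for the stop screw, loose, 0.3 kg, 112 mm high, standing upright by itself on the mat. Origin: centre of its underside. Steel foot 44 x 41 mm (x, y) with a slot 13 mm wide, 20 mm deep across its underside, open at both ends, along its x axis: it goes down over the bar of the screw head, either way round. Above: round shank and black grip.
- driver_grip (a point): Centre of the driver's black grip, 86 mm above its underside. The grip is 36 x 26 x 52 mm (x, y, z): pinch it across its 26 mm thickness (y axis). x axis: along the slot.
- tool_mat: White plastic mat, 150 x 150 x 4 mm, fixed on the bench, origin under its centre. The driver and a loose spanner (130 mm, lying along the mat's x axis, 50 mm to the mat's -y side) are on it.
- beaker: Glass beaker, 64 mm wide, 75 mm high, standing on the bench; bystander, origin at the centre of its underside.
Things that resemble listed ones, but are neither listed nor needed, are in the scene too. What is shaped like the driver but blue or purple is not meant. What is shaped like the setting_block but yellow is not meant.

How it is judged:
By the outcome, as a careful person would: the job done as asked, in the order asked, and still so for the second after the job is handed in, with the robot touching nothing.
It also fails if it takes over 67 s, if anything falls off the work surface, if the arm or the gripper's body presses on something with over 40 N, if the wrist force passes 120 N, or if a joint passes its speed limit or range.

ROBOT

A 6-joint arm with a two-finger parallel gripper is mounted at the origin on the work surface. World frame = base frame: x ahead of the robot, y to its left, z up, the work surface at z = 0. Lengths are in m, angles in rad, forces in N, time in s.
With the tool pointing down it reaches from about 0.225 to 0.875 m from the base axis. Payload 3.4 kg.
Tool frame: the origin (TCP) lies midway between the tips of the shut fingers; the grasp point (between the pads) lies 19 mm behind it (manip.grip_point_offset is the distance from the TCP to the grasp point, in m); z points along the fingers, y is the line along which they close (so a half turn about z gives the same grasp; the last joint's range is limited). The gripper opens to 85 mm and grips with 20 to 120 N. Pads are 22 mm wide; open, the fingers measure 114 mm over their backs; the gripper's body (76 mm by 85 mm) begins 54 mm behind the grasp point. The pads swing forward as they close: fully open they stand 13 mm farther back than shut.
Start: joints at [-1.345, 0.276, 1.505, -0, 1.361, -0.121], TCP at [0.195, -0.541, 0.21] pointing down, gripper open.
Joint ranges: [-2.89, 2.89], [-0.75, 2.08], [0.22, 2.7], [-1.18, 4.32], [0.11, 2.71], [-2.7, 2.7]. Speed limits (rad/s): [2.57, 2.57, 3.14, 3.14, 3.14, 3.14].

INTERFACE

Orientations are given as a unit quaternion [w, x, y, z].
In Python, from rig import manip gives the robot as it stands.
- The arm moves only by the shell command python3 -m handwheel 'ROWS' [FORCE]. ROWS is JSON, a list of rows, each an object with "translation": the shift along the tool's x, y, z in m, a list of three; "angular": the turn, a rotation vector about the tool's x, y, z in degrees, a list of three; "hand": the closure, from 0 (fully open) to 1 (shut). A call has 1 to 10 rows; each row shifts and turns the commanded pose from where the row before left it, along the tool's axes as they then stand; what a row does not reach is not made up. A row lasts 1/12 s, in which the tool goes at most 41.7 mm and 7.16 degrees, less where a joint would pass 70% of its speed; a pose out of reach is approached as far as the arm can. A call with a gripper value outside its range is refused whole. The fingers move at their own pace and stop on an object; FORCE is the grip in N (left out, the last holds). Time passes only in rows, so rows that do not move let the fingers close. It gives the time, the measured TCP pose, the force, the opening and the grip force at its end, in the units of the state.
- manip.get_state(): the state, without advancing time (a new reading comes with each control period).
- manip.get_image(name): name is "scene" or "top"; returns the picture (480x640x3 uint8, red, green, blue); there is no depth.
- manip.camera_info(name): a dict with "camera_matrix" (3x3 intrinsics, pixels), "eye" and "orientation" of the camera in the world. Camera axes: x right, y down, z forward; pixel columns grow to the right and rows downward; lengths in m; the calibration is good to about 2 mm. A picture is of the moment at which its call begins. camera_info takes no time and is no camera call.
- manip.sign_off(): hands the job in; it is judged then, once.
The state is a dict: "clock": time; "qpos": joint angles; "qd": joint speeds; "effort": joint torques, N m; "position": TCP position; "ee_rot": TCP orientation; "contact_force": force on the tool from outside, world axes, zero at the start; "moment": the same for the moment, N m; "width": finger opening in m; "gripper_force": force on a finger pad.
Only numpy, scipy, OpenCV 4.12 (cv2) and the standard library are available. Lean on these libraries where they do the work, as an engineer would, in place of code of your own. Each camera call takes 0.05 s, during which the arm holds its last target. There are 200 camera calls.

## Working session

There is one attempt and no reset: what is moved stays moved. The work goes in short steps, Python scripts to look and compute and a shell command to move; the robot and the scene stay as the last step left them, time stands still between calls to the robot, and variables do not carry over. Pictures are saved under pics/ and viewed, at most 10 in all, crops included, and the job is handed in when it is done.

```bash
ls; mkdir -p pics
python3 - <<'E'
from rig import manip
import cv2
for n in("scene","top"):
    i=manip.get_image(n); cv2.imwrite(f"pics/{n}0.png",i[:,:,::-1]); print(n,manip.camera_info(n))
print(manip.get_state())
E
```

```text
pics
scene {'camera_matrix': array([[480.55741986,   0.        , 320.12190118],
       [  0.        , 480.55741986, 242.15716368],
       [  0.        ,   0.        ,   1.        ]]), 'eye': array([1.13097867, 0.21178038, 0.86395563]), 'orientation': array([-0.20066812,  0.56774736,  0.75326022, -0.26456433])}
top {'camera_matrix': array([[459.07306208,   0.        , 321.38799765],
       [  0.        , 459.07306208, 235.932372  ],
       [  0.        ,   0.        ,   1.        ]]), 'eye': array([0.4296838 , 0.05027983, 1.06363716]), 'orientation': array([-0.04191952,  0.71219704, -0.69799745,  0.06178747])}
{'clock': 0.1, 'qpos': array([-1.34496215e+00,  2.76516701e-01,  1.50595564e+00, -1.27063860e-05,
        1.36072709e+00, -1.20985797e-01]), 'qd': array([ 0.00048219, -0.00067928, -0.00387133, -0.00018369,  0.00211092,
        0.00224396]), 'effort': array([ 2.42426075e-03, -4.17699230e+01, -2.46403939e+01, -1.08785190e-05,
        5.69731928e-03, -2.12164912e-05]), 'position': array([ 0.19533521, -0.54028354,  0.20955511]), 'ee_rot': array([-8.01961660e-04,  9.85001581e-01,  1.72543446e-01, -4.83017569e-05]), 'contact_force': array([-0.84845721,  0.00722837,  0.24074215]), 'moment': array([ 0.01921635, -0.0226338 , -0.03046567]), 'gripper_force': 0.0, 'width': 0.08559489539568861}
```

View pics/scene0.png

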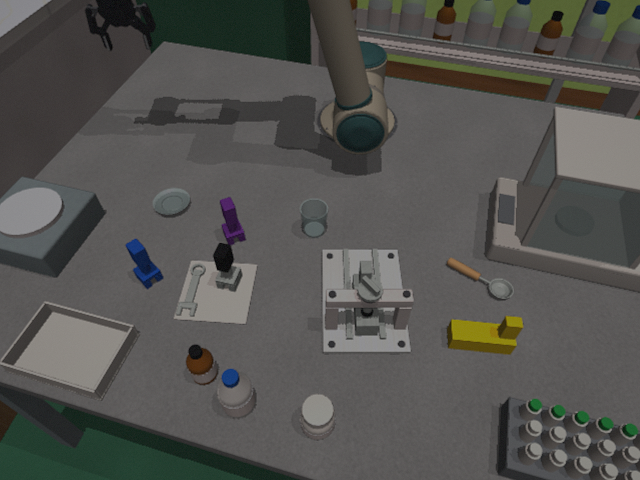

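View pics/top0.png

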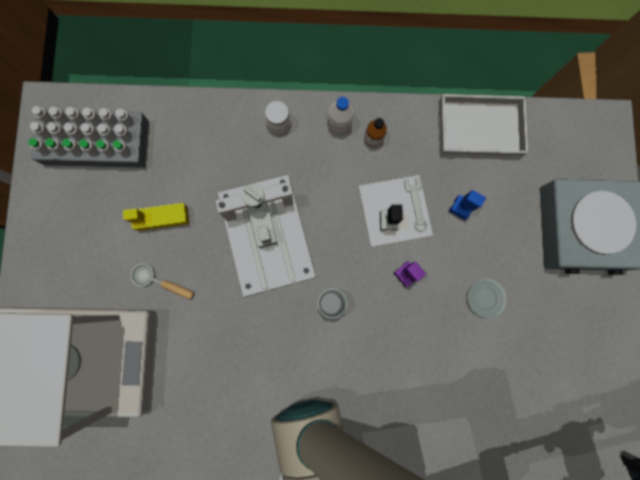

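The scene view shows the stand at (365,300) and the driver on its mat at (228,270). In the top view the stand is at (265,235), with its front towards the robot, the driver is at (392,216) and the beaker at (332,304). I'll enlarge crops of the stand and mat.

```bash
cat > h.py <<'E'
import numpy as np,cv2
from rig import manip
from scipy.spatial.transform import Rotation as R
def cam(n):
    c=manip.camera_info(n);q=c["orientation"]
    return c["camera_matrix"],c["eye"],R.from_quat([q[1],q[2],q[3],q[0]]).as_matrix()
def ray(n,u,v):
    K,e,M=cam(n); return e,M@np.linalg.solve(K,[u,v,1.])
def onz(n,u,v,z):
    e,d=ray(n,u,v); return e+d*(z-e[2])/d[2]
def proj(n,p):
    K,e,M=cam(n); c=K@(M.T@(np.asarray(p)-e)); return c[:2]/c[2]
def tri(a,b):
    (e,d),(f,g)=ray("scene",*a),ray("top",*b)
    s=np.linalg.lstsq(np.c_[d,-g],f-e,rcond=None)[0]
    p,q=e+d*s[0],f+g*s[1]; return (p+q)/2,np.linalg.norm(p-q)
E
python3 - <<'E'
from h import *
t=cv2.imread("pics/top0.png");s=cv2.imread("pics/scene0.png")
def c(i,x,y,w,h,k): return cv2.resize(i[y:y+h,x:x+w],None,fx=k,fy=k,interpolation=cv2.INTER_CUBIC)
a=np.hstack([c(t,210,165,100,140,4),c(t,355,165,90,140,4)])
b=np.hstack([c(s,310,240,110,120,4),c(s,170,235,90,120,4)])
cv2.imwrite("pics/c1.png",a);cv2.imwrite("pics/c2.png",b)
E
```

```text
(no output)
```

View pics/c1.png

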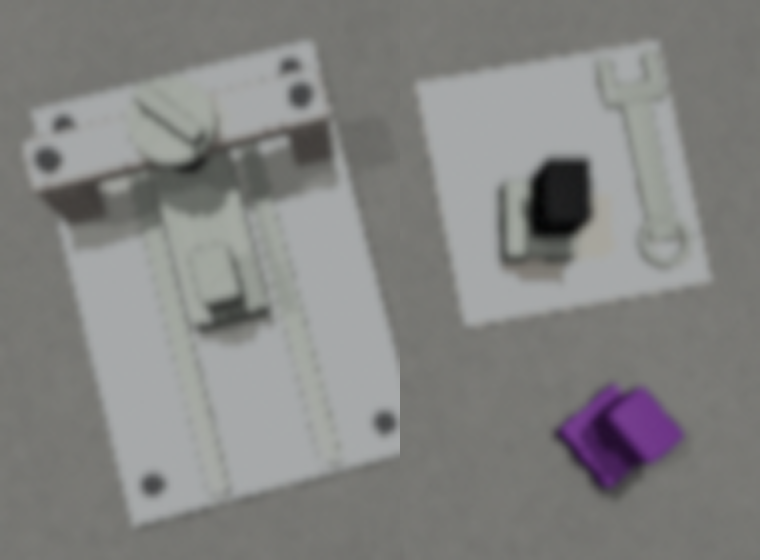

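View pics/c2.png

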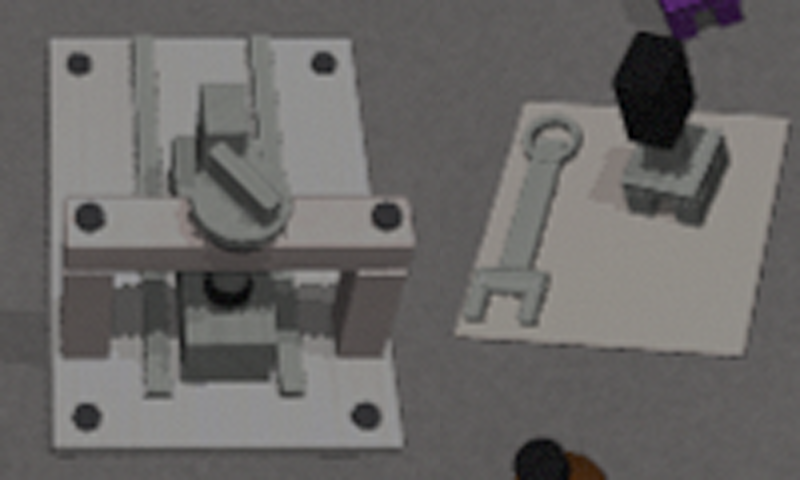

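Crop 1 (top) shows the plate's front holes at crop (152,484) and (384,422), the screw bar running (138,98) to (203,138), and the driver grip at (567,180). Crop 2 (scene) shows all four plate holes, the bar (215,150) to (275,215), and the driver's slot mouth facing the camera at (662,212). The slot therefore lies roughly along world x.

Run:
```python
from h import *
np.set_printoptions(precision=4,suppress=True)
T=lambda x,y,ox,oy:((x+.5)/4-.5+ox,(y+.5)/4-.5+oy)
s1=lambda x,y:T(x,y,310,240); s2=lambda x,y:T(x-440,y,170,235)
t1=lambda x,y:T(x,y,210,165); t2=lambda x,y:T(x-400,y,355,165)
h=[onz("scene",*s1(*p),.012)[:2] for p in((79,63),(324,63),(87,416),(366,416))]
g=[onz("top",*t1(*p),.012)[:2] for p in((384,422),(152,484))]
print("holes scene",np.array(h),"top front",np.array(g))
# bridge screws z=.12
print("bridge scene",[onz("scene",*s1(*p),.12)[:2] for p in((90,216),(386,216))],"top",[onz("top",*t1(*p),.12)[:2] for p in((300,95),(47,159))])
print("plate corners front top",[onz("top",*t1(*p),.012)[:2] for p in((135,525),)],"scene",[onz("scene",*s1(*p),.012)[:2] for p in((52,40),(350,40),(55,447),(403,445))])
print("driver grip top",tri(s2(662,45),t2(567,178)))
print("foot corners",tri(s2(703,197),t2(503,180)),tri(s2(728,155),t2(503,257)))
print("mat",[onz("scene",*s2(*p),.004)[:2] for p in((525,103),(788,120),(744,354),(457,333))],[onz("top",*t2(*p),.004)[:2] for p in((712,280),(468,325),(416,82),(657,40))])
s=cv2.imread("pics/scene0.png");t=cv2.imread("pics/top0.png")
c=lambda i,x,y,w,hh,k:cv2.resize(i[y:y+hh,x:x+w],None,fx=k,fy=k,interpolation=cv2.INTER_CUBIC)
im=np.vstack([np.hstack([c(s,350,265,40,30,10),c(t,235,178,40,30,10)]),np.hstack([c(s,215,238,40,30,10),c(t,375,198,40,30,10)])])
cv2.imwrite("pics/c3.png",cv2.convertScaleAbs(im,alpha=1.4))
```

```text
holes scene [[0.5028 0.0554]
 [0.4652 0.1864]
 [0.7096 0.1158]
 [0.6721 0.2462]] top front [[0.5056 0.0567]
 [0.4678 0.1874]]
bridge scene [array([0.6658, 0.1031]), array([0.6284, 0.2333])] top [array([0.669 , 0.1042]), array([0.6314, 0.2348])]
plate corners front top [array([0.4446, 0.1961])] scene [array([0.4914, 0.0365]), array([0.4451, 0.1974]), array([0.7296, 0.1053]), array([0.6824, 0.266 ])]
driver grip top (array([ 0.6262, -0.1261,  0.1334]), np.float64(0.006847565247873931))
foot corners (array([ 0.6454, -0.1096,  0.0355]), np.float64(0.003932255997332953)) (array([ 0.6044, -0.1138,  0.0152]), np.float64(0.0018564624966029687))
mat [array([ 0.5956, -0.2388]), array([ 0.5661, -0.094 ]), array([ 0.7095, -0.0636]), array([ 0.7385, -0.2084])] [array([ 0.5957, -0.2398]), array([ 0.5659, -0.0959]), array([ 0.7108, -0.0646]), array([ 0.7404, -0.2092])]
```

View pics/c3.png

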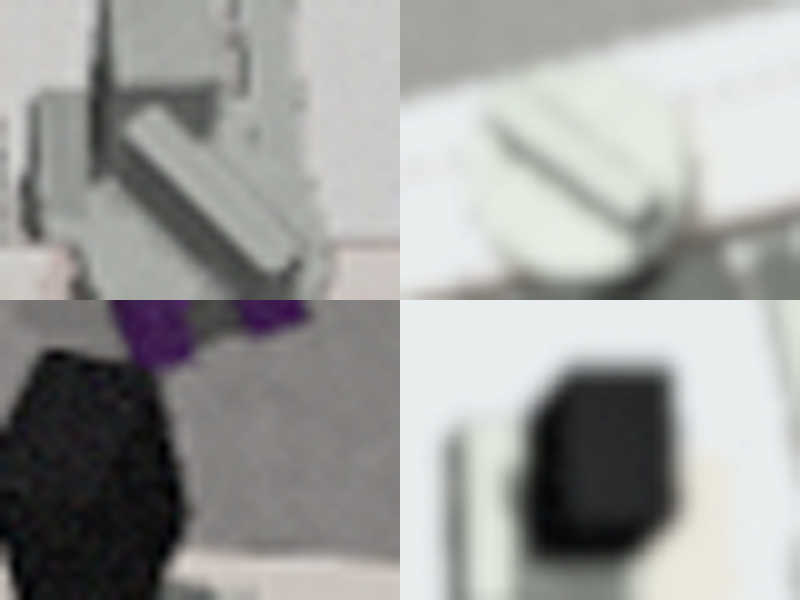

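The 10x crop gives the bar top face centred at (212,187) in scene and about (578,150) in top. The driver grip's top face is centred at about (612,447) in the top panel.

Run:
```python
from h import *
np.set_printoptions(precision=4,suppress=True)
T=lambda x,y,ox,oy,k:((x+.5)/k-.5+ox,(y+.5)/k-.5+oy)
s=lambda x,y:T(x,y,350,265,10); t=lambda x,y:T(x-400,y,235,178,10)
d=lambda x,y:T(x-400,y-300,375,198,10)
s2=lambda x,y:T(x-440,y,170,235,4)
ang=lambda a,b:np.degrees(np.arctan2(*(b-a)[1::-1]))
z=.157
C=[onz("scene",*s(*p),z) for p in((145,105),(125,128),(300,240),(275,272))]
print("bar scene",np.mean(C,0),ang(C[1],C[3]),ang(C[0],C[2]),np.linalg.norm(C[1]-C[3]))
C=[onz("top",*t(*p),z) for p in((520,75),(490,112),(665,195),(640,225))]
print("bar top",np.mean(C,0),ang(C[1],C[3]),ang(C[0],C[2]),np.linalg.norm(C[1]-C[3]))
print("tri",tri(s(212,187),t(578,150)))
print("drv top",onz("top",*d(612,447),.116)," yaw grip",ang(onz("top",*d(677,510),.116),onz("top",*d(668,365),.116)),
 "yaw foot",ang(onz("top",*d(455,590),.02),onz("top",*d(450,430),.02)))
a,b=onz("scene",*s2(627,212),.004),onz("scene",*s2(700,225),.004)
print("front edge",a,b,np.linalg.norm(a-b),"yaw",ang(a,b)-90); u=(b-a)/np.linalg.norm(b-a); print("centre",(a+b)/2-.022*np.array([u[1],-u[0],0]))
i=cv2.imread("pics/scene0.png").astype(int)
for n in("scene","top"):
    m=(cv2.imread(f"pics/{n}0.png").max(2)<38).astype(np.uint8)
    x,y,w,h=(205,235,45,45) if n=="scene" else (375,195,40,40)
    k,l,st,c=cv2.connectedComponentsWithStats(m[y:y+h,x:x+w]); j=1+np.argmax(st[1:,4]); print(n,c[j]+[x,y],st[j]); globals()[n]=c[j]+[x,y]
print("grip tri",tri(scene,top), "expect z .090")
```

```text
bar scene [0.6489 0.1682 0.157 ] 54.82187916774183 57.55958295802025 0.039024459784651334
bar top [0.649  0.1666 0.157 ] -126.0145778857693 -128.64930141453905 0.03835906347166578
tri (array([0.6492, 0.1676, 0.1568]), np.float64(0.0017208628444090612))
drv top [ 0.6242 -0.1315  0.116 ]  yaw grip 3.065687119032494 yaw foot 1.7295504071856023
front edge [ 0.6467 -0.155   0.004 ] [ 0.6437 -0.1145  0.004 ] 0.04064846591522251 yaw 4.351125229008375
centre [ 0.6233 -0.1364  0.004 ]
scene [223.2483 257.0719] [  9   8  19  29 431]
top [394.1256 214.599 ] [ 13  11  13  18 207]
grip tri (array([ 0.6243, -0.1334,  0.0913]), np.float64(0.001506707405163549)) expect z .090
```

Measurements agree with the sizes given: driver at (0.624, −0.1335) with yaw about 3°, screw axis at (0.649, 0.168), bar yaw about 54.5°, stand yaw about 16.2°. Now moving to the driver.

```bash
python3 -m handwheel '[{"translation":[0.027,-0.0118,0],"angular":[0,0,0],"hand":0},{"translation":[0.027,-0.0118,0],"angular":[0,0,0],"hand":0},{"translation":[0.027,-0.0118,0],"angular":[0,0,0],"hand":0},{"translation":[0.027,-0.0118,0],"angular":[0,0,0],"hand":0},{"translation":[0.027,-0.0118,0],"angular":[0,0,0],"hand":0},{"translation":[0.027,-0.0118,0],"angular":[0,0,0],"hand":0},{"translation":[0.027,-0.0118,0],"angular":[0,0,0],"hand":0},{"translation":[0.027,-0.0118,0],"angular":[0,0,0],"hand":0},{"translation":[0.027,-0.0118,0],"angular":[0,0,0],"hand":0},{"translation":[0.027,-0.0118,0],"angular":[0,0,0],"hand":0}]' 60
python3 -m handwheel '[{"translation":[0.027,-0.0118,0],"angular":[0,0,0],"hand":0},{"translation":[0.027,-0.0118,0],"angular":[0,0,0],"hand":0},{"translation":[0.027,-0.0118,0],"angular":[0,0,0],"hand":0},{"translation":[0.027,-0.0118,0],"angular":[0,0,0],"hand":0},{"translation":[0.027,-0.0118,0],"angular":[0,0,0],"hand":0},{"translation":[0.027,-0.0118,0],"angular":[0,0,0],"hand":0},{"translation":[0.027,-0.0118,0],"angular":[0,0,0],"hand":0},{"translation":[0.027,-0.0118,0],"angular":[0,0,5.6],"hand":0},{"translation":[0.0,0,0],"angular":[0,0,5.6],"hand":0},{"translation":[0,0,0],"angular":[0,0,5.6],"hand":0}]'
cat >> h.py <<'E'
def go(x,y,psi=None):
    "shift in present tool axes to world x,y; turn about tool z (deg) to yaw psi of tool x"
    s=manip.get_state();q=s["ee_rot"];M=R.from_quat([q[1],q[2],q[3],q[0]]).as_matrix();p=s["position"]
    y0=np.degrees(np.arctan2(M[1,0],M[0,0]))
    print("t",round(s["clock"],2),"pos",p.round(4),"yaw",y0.round(2),"down",M[:,2].round(3),"F",s["contact_force"].round(1),"M",s["moment"].round(2),"w",round(s["width"],4),"g",round(s["gripper_force"],1))
    print("shift mm",(1000*M.T@np.array([x-p[0],y-p[1],0])).round(1),"turn",None if psi is None else (y0-psi).round(1))
E
python3 -c "from h import *;go(.624,-.1335,3)"
```

```text
clock: 0.93
position: [0.4099, -0.3367, 0.21]
ee_rot: [-0.0, 0.985, 0.173, -0.0]
contact_force: [0.5, -0.0, -0.7]
width: 0.0851
gripper_force: 0.0
clock: 1.77
position: [0.5812, -0.1741, 0.2094]
ee_rot: [-0.0, 1.0, 0.026, -0.001]
contact_force: [-0.1, 0.0, 0.3]
width: 0.0857
gripper_force: 0.0
t 1.77 pos [ 0.5812 -0.1741  0.2094] yaw 2.96 down [-0.001  0.001 -1.   ] F [-0.1  0.   0.3] M [ 0.01  0.02 -0.02] w 0.0857 g 0.0
shift mm [ 44.8 -38.4  -0. ] turn -0.0
```

```bash
python3 -m handwheel '[{"translation":[0.0224,-0.0192,0],"angular":[0,0,0],"hand":0},{"translation":[0.0224,-0.0192,0],"angular":[0,0,0],"hand":0},{"translation":[0,0,0.03],"angular":[0,0,0],"hand":0},{"translation":[0,0,0.02],"angular":[0,0,0],"hand":0},{"translation":[0,0,0],"angular":[0,0,0],"hand":0}]'
python3 - <<'E'
from h import *
go(.624,-.1335,3)
s=manip.get_image("scene");t=manip.get_image("top")
c=lambda i,x,y,w,h,k:cv2.resize(i[y:y+h,x:x+w,::-1],None,fx=k,fy=k,interpolation=cv2.INTER_CUBIC)
cv2.imwrite("pics/d1.png",cv2.convertScaleAbs(np.hstack([c(s,180,190,80,110,5),c(t,355,165,80,110,5)]),alpha=1.4))
E
```

```text
clock: 2.18
position: [0.6199, -0.1335, 0.1551]
ee_rot: [-0.002, 1.0, 0.027, -0.005]
contact_force: [-0.6, 0.9, -0.9]
width: 0.0854
gripper_force: 0.0
t 2.18 pos [ 0.6199 -0.1335  0.1551] yaw 3.13 down [-0.01   0.003 -1.   ] F [-0.6  0.9 -0.9] M [-0.05  0.02 -0.01] w 0.0854 g 0.0
shift mm [ 4.1  0.2 -0. ] turn 0.1
```

View pics/d1.png

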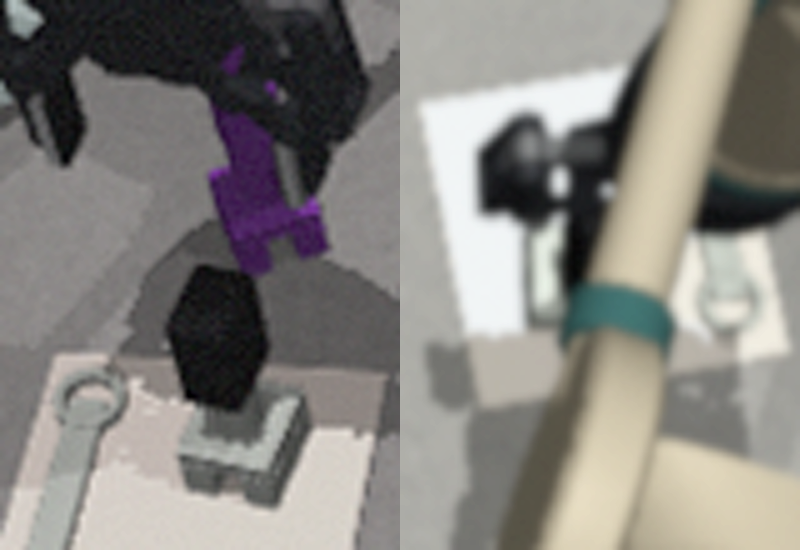

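The gripper is over the driver, fingers either side of it at scene crop (75,130) and (310,190), with nothing in the way. Descending to grip.

```bash
python3 -m handwheel '[{"translation":[0.004,0,0.025],"angular":[0,0,0],"hand":0},{"translation":[0,0,0.025],"angular":[0,0,0],"hand":0},{"translation":[0,0,0.02],"angular":[0,0,0],"hand":0},{"translation":[0,0,0.014],"angular":[0,0,0],"hand":0},{"translation":[0,0,0],"angular":[0,0,0],"hand":0},{"translation":[0,0,0],"angular":[0,0,0],"hand":0}]'
python3 -c "from h import *;go(.624,-.1335,3)"
```

```text
clock: 2.78
position: [0.6275, -0.1355, 0.0773]
ee_rot: [0.0, 1.0, 0.026, 0.001]
contact_force: [-0.7, -0.0, 0.5]
width: 0.0856
gripper_force: 0.0
t 2.78 pos [ 0.6275 -0.1355  0.0773] yaw 3.04 down [ 0.001 -0.    -1.   ] F [-0.7 -0.   0.5] M [-0.03  0.01  0.04] w 0.0856 g 0.0
shift mm [-3.4 -2.1 -0. ] turn 0.0
```

```bash
python3 -m handwheel '[{"translation":[-0.0034,-0.0021,0.005],"angular":[0,0,0],"hand":0},{"translation":[0,0,0],"angular":[0,0,0],"hand":0},{"translation":[0,0,0],"angular":[0,0,0],"hand":0.5},{"translation":[0,0,0],"angular":[0,0,0],"hand":1},{"translation":[0,0,0],"angular":[0,0,0],"hand":1},{"translation":[0,0,0],"angular":[0,0,0],"hand":1},{"translation":[0,0,0],"angular":[0,0,0],"hand":1},{"translation":[0,0,0],"angular":[0,0,0],"hand":1},{"translation":[0,0,0],"angular":[0,0,0],"hand":1},{"translation":[0,0,0],"angular":[0,0,0],"hand":1}]' 60
python3 -c "from h import *;go(.624,-.1335,3)"
```

```text
clock: 3.62
position: [0.624, -0.1335, 0.0718]
ee_rot: [0.001, 1.0, 0.027, 0.001]
contact_force: [0.1, -1.4, 2.9]
width: 0.0249
gripper_force: 59.5
t 3.62 pos [ 0.624  -0.1335  0.0718] yaw 3.08 down [ 0.001 -0.001 -1.   ] F [ 0.1 -1.4  2.9] M [-0.27 -0.05  0.04] w 0.0249 g 59.5
shift mm [-0. -0. -0.] turn 0.1
```

```bash
python3 -m handwheel '[{"translation":[0,0,-0.01],"angular":[0,0,0],"hand":1},{"translation":[0,0,-0.025],"angular":[0,0,0],"hand":1},{"translation":[0,0,-0.03],"angular":[0,0,0],"hand":1},{"translation":[0,0,-0.03],"angular":[0,0,0],"hand":1},{"translation":[0,0,-0.03],"angular":[0,0,0],"hand":1},{"translation":[0,0,-0.03],"angular":[0,0,0],"hand":1},{"translation":[0,0,-0.025],"angular":[0,0,0],"hand":1},{"translation":[0.004,-0.02,0],"angular":[0,0,0],"hand":1},{"translation":[0.004,-0.03,0],"angular":[0,0,0],"hand":1},{"translation":[0.004,-0.03,0],"angular":[0,0,0],"hand":1}]'
python3 -m handwheel '[{"translation":[0.004,-0.03,0],"angular":[0,0,0],"hand":1},{"translation":[0.004,-0.03,0],"angular":[0,0,0],"hand":1},{"translation":[0.004,-0.03,0],"angular":[0,0,0],"hand":1},{"translation":[0.004,-0.03,0],"angular":[0,0,0],"hand":1},{"translation":[0.004,-0.03,0],"angular":[0,0,0],"hand":1},{"translation":[0.004,-0.03,0],"angular":[0,0,0],"hand":1},{"translation":[0.004,-0.02,0],"angular":[0,0,0],"hand":1},{"translation":[0,-0.01,0],"angular":[0,0,-6],"hand":1},{"translation":[0,0,0],"angular":[0,0,-6],"hand":1},{"translation":[0,0,0],"angular":[0,0,-6],"hand":1}]'
python3 -m handwheel '[{"translation":[0,0,0],"angular":[0,0,-6],"hand":1},{"translation":[0,0,0],"angular":[0,0,-6],"hand":1},{"translation":[0,0,0],"angular":[0,0,-6],"hand":1},{"translation":[0,0,0],"angular":[0,0,-6],"hand":1},{"translation":[0,0,0],"angular":[0,0,-6],"hand":1},{"translation":[0,0,0],"angular":[0,0,-3],"hand":1},{"translation":[0,0,0],"angular":[0,0,0],"hand":1},{"translation":[0,0,0],"angular":[0,0,0],"hand":1},{"translation":[0,0,0],"angular":[0,0,0],"hand":1}]'
python3 -c "from h import *;go(.649,.168,54.4)"
```

```text
clock: 4.45
position: [0.6305, -0.0518, 0.2513]
ee_rot: [-0.001, 1.0, 0.026, -0.001]
contact_force: [-0.1, 1.2, -3.1]
width: 0.0248
gripper_force: 59.3
clock: 5.28
position: [0.6465, 0.1603, 0.2502]
ee_rot: [-0.0, 0.982, 0.186, -0.002]
contact_force: [0.4, -0.6, -3.6]
width: 0.0251
gripper_force: 59.4
clock: 6.03
position: [0.6474, 0.1588, 0.2508]
ee_rot: [-0.0, 0.891, 0.454, -0.001]
contact_force: [0.7, -0.3, -3.5]
width: 0.0246
gripper_force: 59.5
t 6.03 pos [0.6474 0.1588 0.2508] yaw 54.0 down [-0.001  0.    -1.   ] F [ 0.7 -0.3 -3.5] M [-0.02  0.02 -0.01] w 0.0246 g 59.5
shift mm [ 8.4 -4.1 -0. ] turn -0.4
```

```bash
python3 -m handwheel '[{"translation":[0.0084,-0.0041,0],"angular":[0,0,-0.4],"hand":1},{"translation":[0,0,0.01],"angular":[0,0,0],"hand":1},{"translation":[0,0,0.01],"angular":[0,0,0],"hand":1},{"translation":[0,0,0],"angular":[0,0,0],"hand":1},{"translation":[0,0,0],"angular":[0,0,0],"hand":1}]'
python3 - <<'E'
from h import *
go(.649,.168,54.4)
s=manip.get_image("scene");t=manip.get_image("top")
c=lambda i,x,y,w,h,k:cv2.resize(i[y:y+h,x:x+w,::-1],None,fx=k,fy=k,interpolation=cv2.INTER_CUBIC)
cv2.imwrite("pics/e1.png",cv2.convertScaleAbs(np.hstack([c(s,330,200,80,110,5),c(t,215,150,80,110,5)]),alpha=1.4))
E
```

```text
clock: 6.45
position: [0.6485, 0.1678, 0.2295]
ee_rot: [-0.0, 0.889, 0.458, -0.002]
contact_force: [-0.0, 0.2, -3.6]
width: 0.025
gripper_force: 59.3
t 6.45 pos [0.6485 0.1678 0.2295] yaw 54.47 down [-0.004 -0.001 -1.   ] F [-0.   0.2 -3.6] M [-0.02 -0.04 -0.  ] w 0.025 g 59.3
shift mm [ 0.5  0.3 -0. ] turn 0.1
```

View pics/e1.png

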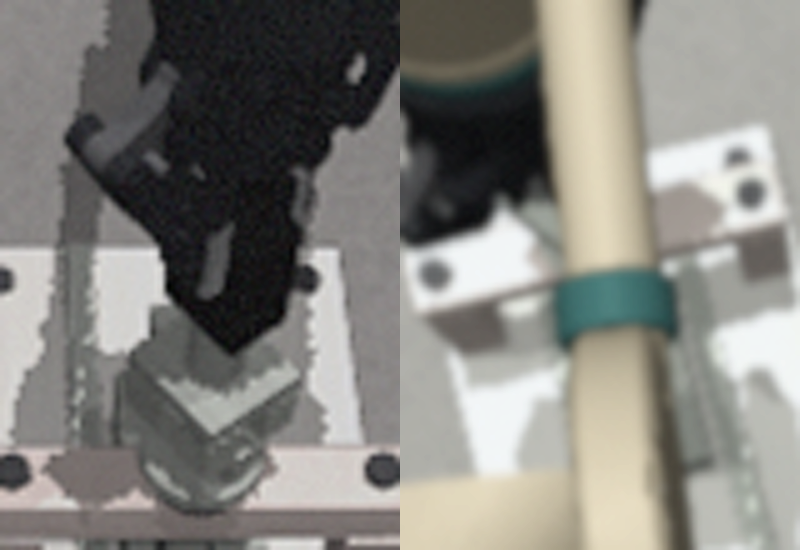

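The driver foot (corners at scene crop (118,375), (300,375)) sits squarely above the disc, centred at about 205. Lowering gently.

```bash
python3 -m handwheel '[{"translation":[0,0,0.003],"angular":[0,0,0],"hand":1},{"translation":[0,0,0.003],"angular":[0,0,0],"hand":1},{"translation":[0,0,0.002],"angular":[0,0,0],"hand":1},{"translation":[0,0,0.002],"angular":[0,0,0],"hand":1},{"translation":[0,0,0],"angular":[0,0,0],"hand":1}]'
python3 -c "from h import *;go(.649,.168,54.4)"
```

```text
clock: 6.97
position: [0.6492, 0.1678, 0.2207]
ee_rot: [-0.0, 0.889, 0.458, -0.0]
contact_force: [1.0, 0.3, -4.3]
width: 0.0249
gripper_force: 59.4
t 6.97 pos [0.6492 0.1678 0.2207] yaw 54.46 down [-0.001 -0.    -1.   ] F [ 1.   0.3 -4.3] M [-0.03  0.05 -0.03] w 0.0249 g 59.4
shift mm [ 0.  -0.2  0. ] turn 0.1
```

```bash
python3 -m handwheel '[{"translation":[0,0,0.003],"angular":[0,0,0],"hand":1},{"translation":[0,0,0.003],"angular":[0,0,0],"hand":1},{"translation":[0,0,0.003],"angular":[0,0,0],"hand":1},{"translation":[0,0,0],"angular":[0,0,0],"hand":1},{"translation":[0,0,0],"angular":[0,0,0],"hand":1}]'
python3 -c "from h import *;go(.649,.168,54.4)"
```

```text
clock: 7.38
position: [0.6493, 0.1679, 0.2119]
ee_rot: [-0.0, 0.889, 0.458, -0.0]
contact_force: [0.4, -0.0, -2.2]
width: 0.0247
gripper_force: 59.3
t 7.38 pos [0.6493 0.1679 0.2119] yaw 54.47 down [-0.001 -0.    -1.   ] F [ 0.4 -0.  -2.2] M [ 0.03 -0.03 -0.01] w 0.0247 g 59.3
shift mm [-0.1 -0.3  0. ] turn 0.1
```

```bash
for k in 1 2 3 4; do :; done
python3 -m handwheel '[{"translation":[0,0,0.002],"angular":[0,0,0],"hand":1},{"translation":[0,0,0],"angular":[0,0,0],"hand":1},{"translation":[0,0,0],"angular":[0,0,0],"hand":1}]'
python3 -m handwheel '[{"translation":[0,0,0.001],"angular":[0,0,0],"hand":1},{"translation":[0,0,0],"angular":[0,0,0],"hand":1},{"translation":[0,0,0],"angular":[0,0,0],"hand":1}]'
python3 -m handwheel '[{"translation":[0,0,0.001],"angular":[0,0,0],"hand":1},{"translation":[0,0,0],"angular":[0,0,0],"hand":1},{"translation":[0,0,0],"angular":[0,0,0],"hand":1}]'
```

```text
clock: 7.63
position: [0.6495, 0.1679, 0.2102]
ee_rot: [0.0, 0.889, 0.458, -0.0]
contact_force: [0.3, 0.0, -4.5]
width: 0.0251
gripper_force: 59.4
clock: 7.88
position: [0.6495, 0.1679, 0.2092]
ee_rot: [0.0, 0.889, 0.458, -0.0]
contact_force: [-0.3, 0.4, -4.0]
width: 0.0248
gripper_force: 59.4
clock: 8.13
position: [0.6494, 0.1679, 0.2082]
ee_rot: [0.0, 0.889, 0.458, -0.0]
contact_force: [-0.2, -0.5, -3.2]
width: 0.0251
gripper_force: 59.4
```

```bash
python3 -m handwheel '[{"translation":[0,0,0.001],"angular":[0,0,0],"hand":1},{"translation":[0,0,0],"angular":[0,0,0],"hand":1},{"translation":[0,0,0],"angular":[0,0,0],"hand":1}]' | sed -n '2p;4p'
python3 -m handwheel '[{"translation":[0,0,0.0005],"angular":[0,0,0],"hand":1},{"translation":[0,0,0],"angular":[0,0,0],"hand":1},{"translation":[0,0,0],"angular":[0,0,0],"hand":1}]'| sed -n '2p;4p'
python3 -m handwheel '[{"translation":[0,0,0.0005],"angular":[0,0,0],"hand":1},{"translation":[0,0,0],"angular":[0,0,0],"hand":1},{"translation":[0,0,0],"angular":[0,0,0],"hand":1}]'| sed -n '2p;4p'
python3 -m handwheel '[{"translation":[0,0,0.0005],"angular":[0,0,0],"hand":1},{"translation":[0,0,0],"angular":[0,0,0],"hand":1},{"translation":[0,0,0],"angular":[0,0,0],"hand":1}]'| sed -n '2p;4p'
```

```text
position: [0.6494, 0.1679, 0.2072]
contact_force: [0.6, 1.3, -2.7]
position: [0.6495, 0.1679, 0.2067]
contact_force: [-0.3, 0.4, -4.5]
position: [0.6496, 0.168, 0.2065]
contact_force: [0.5, -0.3, -2.2]
position: [0.6496, 0.168, 0.2065]
contact_force: [-0.3, -1.0, 1.0]
```

Contact at TCP z = 0.2065, so the head top is about 156.7 mm and the turn about +0.05 rad. I need about 1.0 rad more, with a head sink of about 5.7 mm. Turning clockwise, which is positive about tool z.

```bash
python3 -m handwheel '[{"translation":[0,0,-0.0006],"angular":[0,0,0],"hand":1},{"translation":[0,0,0.0003],"angular":[0,0,3],"hand":1},{"translation":[0,0,0.0003],"angular":[0,0,3],"hand":1},{"translation":[0,0,0],"angular":[0,0,0],"hand":1}]' >/dev/null
python3 -c "from h import *;go(.6493,.168,0)"
python3 -m handwheel '[{"translation":[0,0,0.0003],"angular":[0,0,3],"hand":1},{"translation":[0,0,0.0003],"angular":[0,0,3],"hand":1},{"translation":[0,0,0.0003],"angular":[0,0,3],"hand":1},{"translation":[0,0,0],"angular":[0,0,0],"hand":1}]' >/dev/null
python3 -c "from h import *;go(.6493,.168,0)"
```

```text
t 9.47 pos [0.6487 0.1683 0.2063] yaw 48.43 down [-0.001  0.001 -1.   ] F [-2.7  0.9  2.7] M [ 0.24  0.71 -0.  ] w 0.0247 g 60.0
shift mm [ 0.2  0.6 -0. ] turn 48.4
t 9.8 pos [0.6489 0.1684 0.2054] yaw 39.5 down [-0.001  0.001 -1.   ] F [-1.4  0.4  3.7] M [0.29 0.74 0.03] w 0.0251 g 60.0
shift mm [ 0.1  0.6 -0. ] turn 39.5
```

```bash
python3 -m handwheel '[{"translation":[0,0,-0.001],"angular":[0,0,0],"hand":1},{"translation":[0,0,0],"angular":[0,0,0],"hand":1},{"translation":[0,0,0],"angular":[0,0,0],"hand":1}]' >/dev/null
python3 -c "from h import *;go(.6493,.168,0)"
python3 -m handwheel '[{"translation":[0,0,0.0003],"angular":[0,0,3],"hand":1},{"translation":[0,0,0.0003],"angular":[0,0,3],"hand":1},{"translation":[0,0,0],"angular":[0,0,0],"hand":1}]' >/dev/null
python3 -c "from h import *;go(.6493,.168,0)"
```

```text
t 10.05 pos [0.6489 0.1683 0.2054] yaw 39.54 down [-0.002  0.    -1.   ] F [-2.4  1.3 -0.1] M [0.47 0.68 0.05] w 0.0253 g 59.6
shift mm [ 0.1  0.5 -0. ] turn 39.5
t 10.3 pos [0.649  0.1684 0.2049] yaw 33.47 down [-0.001  0.001 -1.   ] F [-3.5  0.8 -0.9] M [0.45 0.67 0.1 ] w 0.0249 g 59.5
shift mm [ 0.   0.5 -0. ] turn 33.5
```

```bash
python3 -m handwheel '[{"translation":[0,0,0.0004],"angular":[0,0,4],"hand":1},{"translation":[0,0,0.0004],"angular":[0,0,4],"hand":1},{"translation":[0,0,0.0004],"angular":[0,0,4],"hand":1},{"translation":[0,0,0.0004],"angular":[0,0,4],"hand":1},{"translation":[0,0,0],"angular":[0,0,0],"hand":1}]' >/dev/null
python3 -c "from h import *;go(.6493,.168,-7.5)"
python3 -m handwheel '[{"translation":[0,0,0.0004],"angular":[0,0,4],"hand":1},{"translation":[0,0,0.0004],"angular":[0,0,4],"hand":1},{"translation":[0,0,0.0004],"angular":[0,0,4],"hand":1},{"translation":[0,0,0.0004],"angular":[0,0,4],"hand":1},{"translation":[0,0,0],"angular":[0,0,0],"hand":1}]' >/dev/null
python3 -c "from h import *;go(.6493,.168,-7.5)"
```

```text
t 10.72 pos [0.6493 0.1685 0.2033] yaw 17.51 down [-0.001  0.001 -1.   ] F [-2.4  2.6 -1.9] M [0.67 0.5  0.05] w 0.025 g 59.4
shift mm [-0.2  0.5 -0. ] turn 25.0
t 11.13 pos [0.6496 0.1685 0.2017] yaw 1.58 down [ 0.     0.001 -1.   ] F [-1.7  2.9 -1.8] M [0.73 0.42 0.08] w 0.0245 g 59.3
shift mm [-0.3  0.5 -0. ] turn 9.1
```

```bash
python3 -m handwheel '[{"translation":[0,0,0.0004],"angular":[0,0,4.5],"hand":1},{"translation":[0,0,0.0004],"angular":[0,0,4.5],"hand":1},{"translation":[0,0,0],"angular":[0,0,0],"hand":1},{"translation":[0,0,0],"angular":[0,0,0],"hand":1}]' >/dev/null
python3 -c "from h import *;go(.6493,.168,-7.5)"
python3 -m handwheel '[{"translation":[0,0,0.0005],"angular":[0,0,0],"hand":1},{"translation":[0,0,0],"angular":[0,0,0],"hand":1},{"translation":[0,0,0],"angular":[0,0,0],"hand":1}]' >/dev/null
python3 -c "from h import *;go(.6493,.168,-7.5)"
```

```text
t 11.47 pos [0.6498 0.1684 0.2008] yaw -7.28 down [ 0.     0.001 -1.   ] F [-0.7  3.5 -3.8] M [0.83 0.27 0.03] w 0.0248 g 59.2
shift mm [-0.5  0.4 -0. ] turn 0.2
t 11.72 pos [0.6497 0.1683 0.2008] yaw -7.45 down [ 0.001  0.001 -1.   ] F [-1.9  4.3 -2.7] M [0.97 0.21 0.09] w 0.0249 g 59.3
shift mm [-0.4  0.4 -0. ] turn 0.1
```

```bash
python3 -m handwheel '[{"translation":[0,0,0.0006],"angular":[0,0,0],"hand":1},{"translation":[0,0,0],"angular":[0,0,0],"hand":1},{"translation":[0,0,0],"angular":[0,0,0],"hand":1}]' >/dev/null
python3 -c "from h import *;go(.6493,.168,-7.5)"
```

```text
t 11.97 pos [0.6498 0.1683 0.2008] yaw -7.51 down [ 0.001  0.001 -1.   ] F [-1.8  4.2  1. ] M [1.16 0.27 0.12] w 0.0246 g 59.6
shift mm [-0.4  0.3 -0. ] turn -0.0
```

The head is solid at 0.2008, having sunk 5.7 mm, so the turn is about 1.05 and the press about 1.5 mm. Backing off within the slack, then lifting.

```bash
python3 -m handwheel '[{"translation":[0,0,-0.0012],"angular":[0,0,2],"hand":1},{"translation":[0,0,0],"angular":[0,0,-5],"hand":1},{"translation":[0,0,0],"angular":[0,0,-2],"hand":1},{"translation":[0,0,0],"angular":[0,0,0],"hand":1}]' >/dev/null
python3 -c "from h import *;go(.6493,.168,3)"
```

```text
t 12.3 pos [0.6498 0.1671 0.2008] yaw -2.51 down [ 0.    -0.002 -1.   ] F [-0.3  2.9 -3.8] M [ 0.4  -0.05 -0.  ] w 0.0247 g 60.1
shift mm [-0.6 -0.9 -0. ] turn -5.5
```

```bash
python3 -m handwheel '[{"translation":[0,0,-0.003],"angular":[0,0,0],"hand":1},{"translation":[0,0,-0.004],"angular":[0,0,0],"hand":1},{"translation":[0,0,-0.006],"angular":[0,0,0],"hand":1},{"translation":[0,0,-0.01],"angular":[0,0,0],"hand":1},{"translation":[0,0,-0.015],"angular":[0,0,0],"hand":1},{"translation":[0,0,-0.012],"angular":[0,0,0],"hand":1},{"translation":[0,0,0],"angular":[0,0,0],"hand":1}]'
python3 - <<'E'
from h import *
go(.624,-.1335,3)
E
```

```text
clock: 12.88
position: [0.6514, 0.1673, 0.2558]
ee_rot: [0.0, 1.0, -0.022, 0.004]
contact_force: [0.6, 0.2, -2.6]
width: 0.0249
gripper_force: 60.2
t 12.88 pos [0.6514 0.1673 0.2558] yaw -2.55 down [ 0.007 -0.001 -1.   ] F [ 0.6  0.2 -2.6] M [-0.03 -0.06 -0.02] w 0.0249 g 60.2
shift mm [-14.  301.8   0. ] turn -5.6
```

```bash
python3 -m handwheel '[{"translation":[-0.001,0.02,0],"angular":[0,0,-1.9],"hand":1},{"translation":[-0.0015,0.032,0],"angular":[0,0,-1.9],"hand":1},{"translation":[-0.0015,0.032,0],"angular":[0,0,-1.8],"hand":1},{"translation":[0,0.032,0],"angular":[0,0,0],"hand":1},{"translation":[0,0.032,0],"angular":[0,0,0],"hand":1},{"translation":[0,0.032,0],"angular":[0,0,0],"hand":1},{"translation":[0,0.032,0],"angular":[0,0,0],"hand":1},{"translation":[0,0.032,0],"angular":[0,0,0],"hand":1},{"translation":[0,0.03,0],"angular":[0,0,0],"hand":1},{"translation":[0,0.02,0],"angular":[0,0,0],"hand":1}]' >/dev/null
python3 -m handwheel '[{"translation":[0,0,0],"angular":[0,0,0],"hand":1},{"translation":[0,0,0],"angular":[0,0,0],"hand":1}]' >/dev/null
python3 -c "from h import *;go(.624,-.1335,3)"
python3 - <<'E'
from h import *
s=manip.get_image("scene")
c=lambda i,x,y,w,h,k:cv2.resize(i[y:y+h,x:x+w,::-1],None,fx=k,fy=k,interpolation=cv2.INTER_CUBIC)
cv2.imwrite("pics/f1.png",cv2.convertScaleAbs(c(s,320,250,100,75,8),alpha=1.5))
E
```

```text
t 13.88 pos [ 0.6558 -0.1274  0.2511] yaw 2.91 down [-0.001 -0.    -1.   ] F [-0.6  1.1 -3.8] M [0.04 0.05 0.07] w 0.0246 g 60.3
shift mm [-32.1   4.4   0. ] turn -0.1
```

View pics/f1.png

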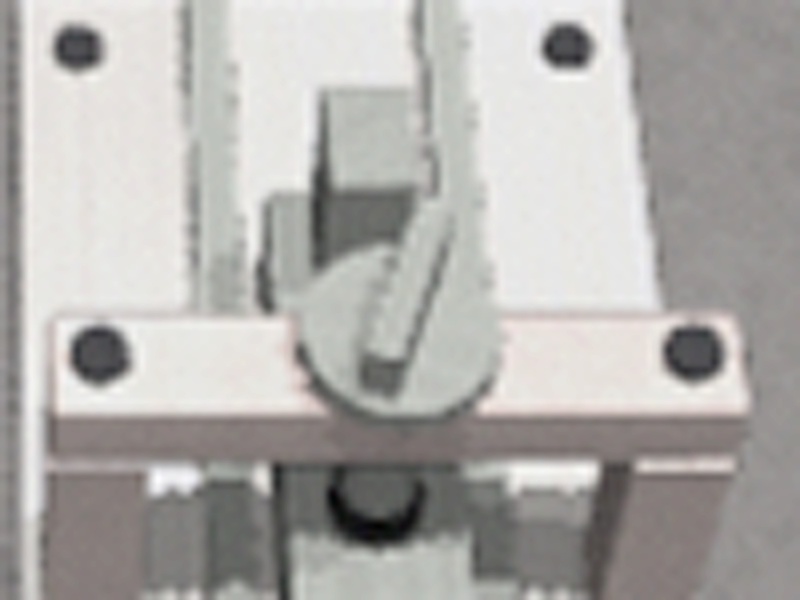

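The bar now runs from (430,212) to (388,355) in the crop, and the foot's dark collar at (377,510) meets the block. Checking the bar yaw, then placing the driver.

```bash
python3 - <<'E'
from h import *
f=lambda x,y,z:onz("scene",(x+.5)/8-.5+320,(y+.5)/8-.5+250,z)
for p,q in(((450,220),(405,362)),((405,220),(368,350)),((430,212),(388,355))):
    a,b=f(*p,.151),f(*q,.151); print(np.degrees(np.arctan2(b[1]-a[1],b[0]-a[0])),np.linalg.norm(a-b))
# block grip top z=.102 corners
C=np.array([f(*p,.102) for p in((322,90),(418,90),(418,188),(330,188))]); print(C,C.mean(0))
E
python3 -m handwheel '[{"translation":[-0.016,0.0022,0],"angular":[0,0,0],"hand":1},{"translation":[-0.016,0.0022,0],"angular":[0,0,0],"hand":1},{"translation":[0,0,0.03],"angular":[0,0,0],"hand":1},{"translation":[0,0,0.035],"angular":[0,0,0],"hand":1},{"translation":[0,0,0.035],"angular":[0,0,0],"hand":1},{"translation":[0,0,0.035],"angular":[0,0,0],"hand":1},{"translation":[0,0,0.025],"angular":[0,0,0],"hand":1},{"translation":[0,0,0],"angular":[0,0,0],"hand":1},{"translation":[0,0,0],"angular":[0,0,0],"hand":1},{"translation":[0,0,0],"angular":[0,0,0],"hand":1}]' >/dev/null
python3 -c "from h import *;go(.624,-.1335,3)"
```

```text
-2.5185021391886213 0.03970750287986136
-0.7506786261266643 0.03607900224874681
-1.3369684954794816 0.039836968421355916
[[0.56557254 0.13314089 0.102     ]
 [0.55903289 0.15590198 0.102     ]
 [0.5879312  0.16209413 0.102     ]
 [0.59380758 0.14163588 0.102     ]] [0.57658605 0.14819322 0.102     ]
t 14.77 pos [ 0.6261 -0.1316  0.0934] yaw 3.13 down [ 0.003 -0.001 -1.   ] F [ 0.1  0.6 -3.1] M [-0.02 -0.08  0.04] w 0.0248 g 60.3
shift mm [-2.2  1.8 -0. ] turn 0.1
```

```bash
python3 -m handwheel '[{"translation":[-0.002,0.0018,0.01],"angular":[0,0,0],"hand":1},{"translation":[0,0,0.006],"angular":[0,0,0],"hand":1},{"translation":[0,0,0.003],"angular":[0,0,0],"hand":1},{"translation":[0,0,0.001],"angular":[0,0,0],"hand":1},{"translation":[0,0,0],"angular":[0,0,0],"hand":1},{"translation":[0,0,0],"angular":[0,0,0],"hand":1}]' >/dev/null
python3 -c "from h import *;go(.624,-.1335,3)"
python3 -m handwheel '[{"translation":[0,0,0.001],"angular":[0,0,0],"hand":1},{"translation":[0,0,0.0005],"angular":[0,0,0],"hand":1},{"translation":[0,0,0],"angular":[0,0,0],"hand":1},{"translation":[0,0,0],"angular":[0,0,0],"hand":1}]' >/dev/null
python3 -c "from h import *;go(.624,-.1335,3)"
```

```text
t 15.27 pos [ 0.6226 -0.1338  0.0718] yaw 3.06 down [ 0. -0. -1.] F [-0.7  0.4 -1.5] M [ 0.08  0.13 -0.03] w 0.0248 g 60.3
shift mm [ 1.4 -0.2  0. ] turn 0.1
t 15.6 pos [ 0.6228 -0.1339  0.0717] yaw 3.07 down [ 0.001 -0.001 -1.   ] F [-3.2 -0.6  6.2] M [0.25 0.59 0.01] w 0.0248 g 61.2
shift mm [ 1.2 -0.3  0. ] turn 0.1
```

```bash
python3 -m handwheel '[{"translation":[0,0,-0.001],"angular":[0,0,0],"hand":1},{"translation":[0,0,0],"angular":[0,0,0],"hand":0.6},{"translation":[0,0,0],"angular":[0,0,0],"hand":0.3},{"translation":[0,0,0],"angular":[0,0,0],"hand":0},{"translation":[0,0,0],"angular":[0,0,0],"hand":0},{"translation":[0,0,0],"angular":[0,0,0],"hand":0},{"translation":[0,0,0],"angular":[0,0,0],"hand":0}]' 
python3 -m handwheel '[{"translation":[0,0,-0.01],"angular":[0,0,0],"hand":0},{"translation":[0,0,-0.02],"angular":[0,0,0],"hand":0},{"translation":[0,0,-0.03],"angular":[0,0,0],"hand":0},{"translation":[0,0,-0.03],"angular":[0,0,0],"hand":0},{"translation":[0,0,-0.03],"angular":[0,0,0],"hand":0},{"translation":[0,0,-0.03],"angular":[0,0,0],"hand":0},{"translation":[0,0,-0.02],"angular":[0,0,0],"hand":0},{"translation":[-0.01,-0.02,0],"angular":[0,0,0],"hand":0},{"translation":[-0.01,-0.03,0],"angular":[0,0,0],"hand":0},{"translation":[-0.01,-0.03,0],"angular":[0,0,0],"hand":0}]'
python3 -c "from h import *;go(.577,.148,16.2)"
```

```text
clock: 16.18
position: [0.6227, -0.1337, 0.0708]
ee_rot: [0.0, 1.0, 0.027, 0.0]
contact_force: [-1.4, 0.3, -0.1]
width: 0.0853
gripper_force: 0.0
clock: 17.02
position: [0.5883, -0.0553, 0.2422]
ee_rot: [0.0, 1.0, 0.026, 0.001]
contact_force: [-0.0, 1.0, 0.2]
width: 0.0857
gripper_force: 0.0
t 17.02 pos [ 0.5883 -0.0553  0.2422] yaw 2.95 down [ 0.002 -0.    -1.   ] F [-0.   1.   0.2] M [-0.01  0.03  0.03] w 0.0857 g 0.0
shift mm [-8.000e-01 -2.036e+02 -1.000e-01] turn -13.2
```

```bash
python3 -m handwheel '[{"translation":[0,-0.03,0],"angular":[0,0,0],"hand":0},{"translation":[0,-0.03,0],"angular":[0,0,0],"hand":0},{"translation":[0,-0.03,0],"angular":[0,0,0],"hand":0},{"translation":[0,-0.03,0],"angular":[0,0,0],"hand":0},{"translation":[0,-0.03,0],"angular":[0,0,0],"hand":0},{"translation":[0,-0.025,0],"angular":[0,0,-3.3],"hand":0},{"translation":[0,-0.015,0],"angular":[0,0,-3.3],"hand":0},{"translation":[0,0,0],"angular":[0,0,-3.3],"hand":0},{"translation":[0,0,0],"angular":[0,0,-3.3],"hand":0},{"translation":[0,0,0],"angular":[0,0,0],"hand":0}]' >/dev/null
python3 -m handwheel '[{"translation":[0,0,0],"angular":[0,0,0],"hand":0},{"translation":[0,0,0],"angular":[0,0,0],"hand":0}]' >/dev/null
python3 - <<'E'
from h import *
go(.577,.1478,16.2)
print("beaker",onz("top",332,303,.04))
s=manip.get_image("scene");t=manip.get_image("top")
# driver check: grip blob as before
for n,i in(("scene",s),("top",t)):
    m=(i.max(2)<38).astype(np.uint8); x,y,w,h=(205,235,45,45) if n=="scene" else (375,195,40,40)
    k,l,st,c=cv2.connectedComponentsWithStats(m[y:y+h,x:x+w]); j=1+np.argmax(st[1:,4]); print(n,c[j]+[x,y],st[j])
E
```

```text
t 18.02 pos [0.5774 0.134  0.2413] yaw 16.19 down [ 0. -0. -1.] F [ 0.3  0.1 -0.1] M [-0.03 -0.05 -0.  ] w 0.0856 g 0.0
shift mm [  3.5 -13.3  -0. ] turn -0.0
beaker [ 0.43216968 -0.00333485  0.04      ]
scene [223.38967136 256.81220657] [  9   8  20  29 426]
top [394.16161616 214.95959596] [ 13  12  13  17 198]
```

The driver stands as before (blob centres match). Descending on the block grip.

```bash
python3 -m handwheel '[{"translation":[0.0035,-0.0133,0],"angular":[0,0,0],"hand":0},{"translation":[0,0,0.02],"angular":[0,0,0],"hand":0},{"translation":[0,0,0.03],"angular":[0,0,0],"hand":0},{"translation":[0,0,0.03],"angular":[0,0,0],"hand":0},{"translation":[0,0,0.02],"angular":[0,0,0],"hand":0},{"translation":[0,0,0],"angular":[0,0,0],"hand":0},{"translation":[0,0,0],"angular":[0,0,0],"hand":0}]' >/dev/null
python3 -c "from h import *;go(.577,.1478,16.2)"
```

```text
t 18.7 pos [0.5764 0.1485 0.1401] yaw 16.26 down [-0.002  0.    -1.   ] F [0.2 0.4 0.9] M [-0.    0.   -0.01] w 0.0854 g 0.0
shift mm [ 0.4  0.9 -0. ] turn 0.1
```

```bash
python3 -m handwheel '[{"translation":[0,0.0006,0.025],"angular":[0,0,0],"hand":0},{"translation":[0,0,0.025],"angular":[0,0,0],"hand":0},{"translation":[0,0,0.018],"angular":[0,0,0],"hand":0},{"translation":[0,0,0.008],"angular":[0,0,0],"hand":0},{"translation":[0,0,0],"angular":[0,0,0],"hand":0},{"translation":[0,0,0],"angular":[0,0,0],"hand":0}]' >/dev/null
python3 -c "from h import *;go(.577,.1478,16.2)"
```

```text
t 19.2 pos [0.5785 0.1477 0.0664] yaw 16.27 down [ 0.003  0.    -1.   ] F [ 0.1 -0.7  0. ] M [0.05 0.02 0.03] w 0.0853 g 0.0
shift mm [-1.4 -0.5 -0. ] turn 0.1
```

```bash
python3 -m handwheel '[{"translation":[-0.001,0,0.001],"angular":[0,0,0],"hand":0},{"translation":[0,0,0],"angular":[0,0,0],"hand":0.4},{"translation":[0,0,0],"angular":[0,0,0],"hand":0.7},{"translation":[0,0,0],"angular":[0,0,0],"hand":1},{"translation":[0,0,0],"angular":[0,0,0],"hand":1},{"translation":[0,0,0],"angular":[0,0,0],"hand":1},{"translation":[0,0,0],"angular":[0,0,0],"hand":1},{"translation":[0,0,0],"angular":[0,0,0],"hand":1}]' 40
python3 -c "from h import *;go(.577,.1478,16.2)"
```

```text
clock: 19.87
position: [0.5763, 0.147, 0.0642]
ee_rot: [0.0, 0.99, 0.142, 0.0]
contact_force: [-0.4, -0.4, 2.9]
width: 0.0206
gripper_force: 40.1
t 19.87 pos [0.5763 0.147  0.0642] yaw 16.28 down [ 0. -0. -1.] F [-0.4 -0.4  2.9] M [-0.    0.1   0.06] w 0.0206 g 40.1
shift mm [ 0.9 -0.5  0. ] turn 0.1
```

```bash
python3 -m handwheel '[{"translation":[-0.002,0,0],"angular":[0,0,0],"hand":1},{"translation":[-0.004,0,0],"angular":[0,0,0],"hand":1},{"translation":[-0.004,0,0],"angular":[0,0,0],"hand":1},{"translation":[-0.004,0,0],"angular":[0,0,0],"hand":1}]' 
python3 -m handwheel '[{"translation":[-0.006,0,0],"angular":[0,0,0],"hand":1},{"translation":[-0.006,0,0],"angular":[0,0,0],"hand":1},{"translation":[-0.006,0,0],"angular":[0,0,0],"hand":1},{"translation":[-0.006,0,0],"angular":[0,0,0],"hand":1},{"translation":[-0.006,0,0],"angular":[0,0,0],"hand":1},{"translation":[-0.006,0,0],"angular":[0,0,0],"hand":1},{"translation":[-0.006,0,0],"angular":[0,0,0],"hand":1},{"translation":[-0.006,0,0],"angular":[0,0,0],"hand":1},{"translation":[-0.006,0,0],"angular":[0,0,0],"hand":1},{"translation":[-0.004,0,0],"angular":[0,0,0],"hand":1}]' 
python3 -m handwheel '[{"translation":[0,0,0],"angular":[0,0,0],"hand":1},{"translation":[0,0,0],"angular":[0,0,0],"hand":1}]' 
python3 -c "from h import *;go(.577-.0686,.1478-.0199,16.2)"
```

```text
clock: 20.2
position: [0.5647, 0.1436, 0.0642]
ee_rot: [-0.0, 0.99, 0.141, 0.002]
contact_force: [4.2, 1.0, 7.7]
width: 0.0206
gripper_force: 42.1
clock: 21.03
position: [0.5068, 0.1268, 0.0643]
ee_rot: [0.0, 0.99, 0.141, 0.001]
contact_force: [6.0, 1.6, -0.0]
width: 0.0209
gripper_force: 40.8
clock: 21.2
position: [0.5057, 0.1265, 0.0642]
ee_rot: [0.0, 0.99, 0.142, -0.001]
contact_force: [0.7, -0.6, 6.4]
width: 0.0209
gripper_force: 42.0
t 21.2 pos [0.5057 0.1265 0.0642] yaw 16.28 down [-0.002 -0.001 -1.   ] F [ 0.7 -0.6  6.4] M [ 0.01 -0.19 -0.03] w 0.0209 g 42.0
shift mm [ 3.  -0.6 -0. ] turn 0.1
```

```bash
python3 -m handwheel '[{"translation":[0,0,0],"angular":[0,0,0],"hand":0.8},{"translation":[0,0,0],"angular":[0,0,0],"hand":0.5},{"translation":[0,0,0],"angular":[0,0,0],"hand":0},{"translation":[0,0,0],"angular":[0,0,0],"hand":0},{"translation":[0,0,0],"angular":[0,0,0],"hand":0},{"translation":[0,0,0],"angular":[0,0,0],"hand":0},{"translation":[0,0,-0.005],"angular":[0,0,0],"hand":0},{"translation":[0,0,-0.02],"angular":[0,0,0],"hand":0},{"translation":[0,0,-0.03],"angular":[0,0,0],"hand":0},{"translation":[0,0,-0.03],"angular":[0,0,0],"hand":0}]' >/dev/null
python3 -m handwheel '[{"translation":[0,0,-0.03],"angular":[0,0,0],"hand":0},{"translation":[0,0,-0.03],"angular":[0,0,0],"hand":0},{"translation":[0,0,-0.02],"angular":[0,0,0],"hand":0},{"translation":[-0.03,0,0],"angular":[0,0,0],"hand":0},{"translation":[-0.03,0,0],"angular":[0,0,0],"hand":0},{"translation":[-0.03,0,0],"angular":[0,0,0],"hand":0},{"translation":[-0.03,0,0],"angular":[0,0,0],"hand":0},{"translation":[-0.02,0,0],"angular":[0,0,0],"hand":0},{"translation":[0,0,0],"angular":[0,0,0],"hand":0},{"translation":[0,0,0],"angular":[0,0,0],"hand":0}]'
python3 - <<'E'
from h import *
s=manip.get_image("scene")
c=lambda i,x,y,w,h,k:cv2.resize(i[y:y+h,x:x+w,::-1],None,fx=k,fy=k,interpolation=cv2.INTER_CUBIC)
cv2.imwrite("pics/g1.png",cv2.convertScaleAbs(c(s,170,170,260,190,3),alpha=1.4))
E
```

```text
clock: 22.87
position: [0.3722, 0.0876, 0.2295]
ee_rot: [0.0, 0.99, 0.141, 0.001]
contact_force: [-0.2, -0.6, -0.2]
width: 0.0852
gripper_force: 0.0
```

View pics/g1.png

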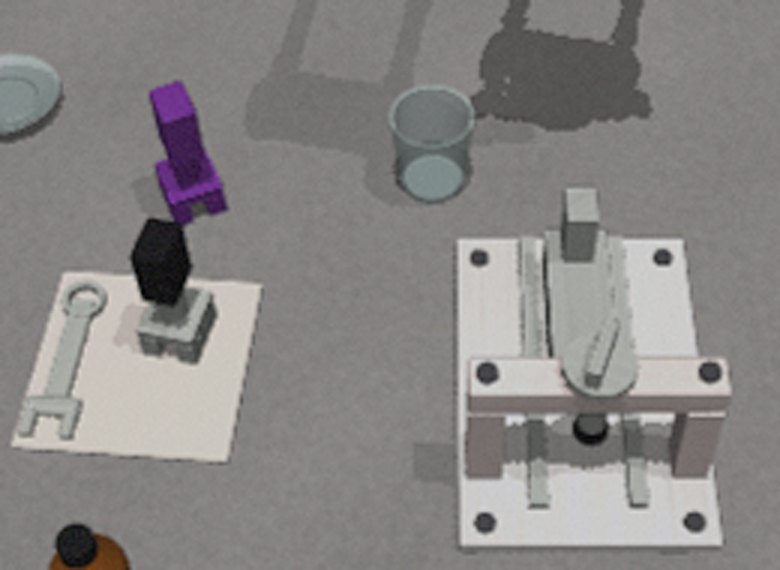

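The driver stands on its mat at (175,300), the beaker at (432,145) is untouched, and the block is drawn out in the channel with its grip at (581,225). The foot hangs free at (590,428).

```bash
python3 -c "from rig import manip;print(manip.sign_off())"
```

```text
the job is handed in; nothing more can be done
None
```

The job is handed in at about 23 s with no verdict returned: the stop screw is set to an estimated 1.5 mm of foot press (from how far the head sank), the driver is back upright on its mat, the block is drawn out and standing on the base plate with its rear end about 45 mm in front of the screw axis, and the beaker was not touched.

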